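# Open the latched bench drawer by its hidden catch and fetch the nozzle jar

### The job

Fetch the small lidded jar of nozzles out of the latched drawer: feel along the inside of the drawer's finger pull for the hidden pocket, press the catch in it and draw the drawer right out without forcing it. Stand the jar upright inside the white tray, leave the drawer open and the other things in it, and do not disturb the two spray cans or the cutters lying on the unit.

Things in the scene. Friction and masses are not known exactly. Their poses are not given: they have to be found in the camera images.
- drawer_unit: low drawer unit fixed on the bench: white case, grey drawer across its whole front; 340 mm wide (y), 204 deep (x), 70 high. Origin: centre of its underside; x points inwards, away from the drawer's front, z up. Shut, the drawer's front face lies at x = -102 mm; its grey nose (x -102 to -8) is part of the drawer and moves with it; the white top plate (x -4 to 102) stays.
- pull_lip (a point): middle of the rear top edge of the drawer's front lip, 70 mm above the bench; moves with the drawer, axes as the unit's. The lip is 5 mm thick; right behind it (+x) the finger pull opens upward.
- trough_mid (a point): middle of the floor of the finger pull, an open trough in the top of the drawer's nose: 64 mm wide (x -32 to +32 from here), 166 mm long (y -83 to +83), 44 mm deep below the nose's top. Moves with the drawer.
- wall_mid (a point): middle of the trough's front wall, 32 mm below the lip's top: a flat face towards +x, flush with the lip above it. Hidden in this wall is one pocket, 48 mm wide (y), 5 mm deep, from 2 mm above the trough's floor up to the lip's underside; the pocket's middle lies anywhere from y = -40 to +40 mm from here. The pocket's bottom is the catch's paddle, 47 mm wide.
- catch (a joint): catch paddle in rad: 0 at rest, 0.16 fully in. Pressed towards the drawer's front (-x), about 4 mm at wall_mid's height; spring 2 N at first, 5 N fully in. Above 0.09 the drawer is free; below, a hook holds it. To get past the lip the tool must lean 25 to 30 degrees, closed fingertips pointing down and back towards the wall (-x), tips at wall_mid's height, 12 mm above the trough's floor.
- drawer (a joint): how far the drawer is out, in m: 0 shut, 0.105 at its stop. Slides towards the unit's -x, takes about 7 N to move, stays where it is left; latched it has 1 to 2 mm of play. Pulling on with the fingertips in the pocket keeps the catch pressed and draws the drawer out.
- drawer_mid (a point): middle of the drawer's inner floor, 12 mm above the bench; it moves with the drawer. The inside is 97 mm (x) by 316 mm (y), in three bays 105 mm wide side by side along y, parted by ribs 10 mm high; under the white top while the drawer is shut
- jar_mid (a point): centre, half-way up, of the jar of nozzles: small clear jar with a black lid, 45 mm across, 43 mm high, about 60 g; it stands upright in one of the three bays, about 44 mm behind the drawer's nose, within reach from above once the drawer is out; z up
- gear_mid (a point): centre of the printed spur gear, 41 mm across, 14 mm high, lying in another bay of the drawer
- knob_mid (a point): centre of the small black clamp knob, 35 mm across, 33 mm high, standing in the third bay of the drawer
- tray: low white tray, fixed on the bench to the left of the unit, 206 mm (its x) by 136 mm (its y), origin at the centre of its underside; floor 3 mm thick, rim 11 mm high and 3 mm thick
- spray_can: grey aerosol can without cap, 65 mm across, 200 mm high, standing on the bench at the right of the unit; origin at its foot
- blue_can: tall blue spray can with cream cap, 53 mm across, 284 mm high, standing on the bench at the left of the unit, behind the tray; origin at its foot
- cutters: flush cutters, 96 x 61 x 12 mm, lying on the white top of the unit; origin at the underside
- jar: the jar of nozzles; origin at the centre of its underside, z up

How it is judged:
By the outcome, as a careful person would: the job done as asked, in the order asked, and still so for the second after the job is handed in, with the robot touching nothing.
It also fails if it takes over 61 s, if anything falls off the work surface, if the arm or the gripper's body presses on something with over 40 N, if the wrist force passes 120 N, or if a joint passes its speed limit or range.

### The arm

A 6-joint arm with a two-finger parallel gripper is mounted at the origin on a cart in front of the work surface, level with it; the furniture and walls round the work are solid. World frame = base frame: x ahead of the robot, y to its left, z up, the work surface at z = 0. Lengths are in mm, angles in rad, forces in N, time in s.
With the tool pointing down it reaches from about 275 to 750 mm from the base axis. Payload 10.2 kg.
Tool frame: the origin (TCP) lies at the very end of the fingers, on their centre line; the grasp point (between the pads) lies 19 mm behind it; z points along the fingers, y is the line along which they close (so a half turn about z gives the same grasp; the last joint's range is limited). The gripper opens to 85 mm and grips with 20 to 120 N. Pads are 22 mm wide; open, the fingers measure 114 mm over their backs; the gripper's body (76 mm by 85 mm) begins 54 mm behind the grasp point. The pads swing forward as they close: fully open they stand 13 mm farther back than shut.
Start: joints at [1.032, 0.313, 1.498, -0, 1.331, -0.223], TCP at [163.066, 499.04, 231.294] pointing down, gripper open.
Joint ranges: [-2.94, 2.94], [-0.97, 2.17], [0.19, 2.56], [-1.23, 4.37], [0.02, 3.11], [-2.88, 2.88]. Speed limits (rad/s): [2.39, 2.39, 3.01, 3.14, 3.14, 3.14].

### API

Orientations are given as a unit quaternion [w, x, y, z].
In Python, from rig import monitor, eyes, job gives the robot as it stands. The module is installed in compiled form; this text tells all that it offers.
- The arm moves only by the tool send_rows, never from a script. Its argument "targets" is one flat list of numbers, 7 for each row, row after row: the turn, a rotation vector about the tool's x, y, z in degrees, then the shift along the tool's x, y, z in units of 60 mm (1.0 is 60 mm), then the opening, from -1 (shut) to 1 (fully open), so that 0 is half open. A call has 1 to 5 rows; each row shifts and turns the commanded pose from where the row before left it, along the tool's axes as they then stand; what a row does not reach is not made up. A row lasts 1/8 s, in which the tool goes at most 62.5 mm and 10.7 degrees, less where a joint would pass 70% of its speed; a pose out of reach is approached as far as the arm can. A call is refused whole if a number of a shift passes 1 or a number of a turn 10.7, either way. A call with a gripper value outside its range is refused whole. The fingers move at their own pace and stop on an object; "newtons" is the grip in N (left out, the last holds). Time passes only in rows, so rows that do not move let the fingers close. It gives the time, the measured TCP pose, the force, the opening and the grip force at its end, in the units of the state.
- monitor.sense(): the state, without advancing time (a new reading comes with each control period).
- eyes.capture(name): name is "scene" or "side" or "wrist"; returns a dict with "img" (400x640x3 uint8, red, green, blue), "K" (3x3 intrinsics, pixels), "R" (3x3) and "t" (3): a world point X has camera coordinates R X + t. Camera axes: x right, y down, z forward; pixel columns grow to the right and rows downward; lengths in mm; the calibration is good to about 2 mm. A picture is of the moment at which its call begins. There is no depth.
- job.finish_job(): hands the job in; it is judged then, once.
The state is a dict: "time_s": time; "joints": joint angles; "dq": joint speeds; "tau": joint torques, N m; "eef_pos": TCP position; "ee_rot": TCP orientation; "force": force on the tool from outside, world axes, zero at the start; "wrist_torque": the same for the moment, N m; "grip_width": opening from 0.0 (shut) to 1.0 (fully open); "grip_force": force on a finger pad.
Only numpy, scipy, OpenCV 4.12 (cv2) and the standard library are available. Lean on these libraries where they do the work, as an engineer would, in place of code of your own. Each camera call takes 0.05 s, during which the arm holds its last target. There are 200 camera calls.

## Working session

There is one attempt and no reset: what is moved stays moved. The work goes in short steps, Python scripts to look and compute and a tool call to move; the robot and the scene stay as the last step left them, time stands still between calls to the robot, and variables do not carry over. Pictures are saved under pics/ and viewed, at most 10 in all, crops included, and the job is handed in when it is done.

Besides the shell and the picture viewer there is one more tool, called after "Request:" in YAML: its name, and indented under it one key for each argument. send_rows: Moves the arm, as the interface text tells. Its arguments: {"type":"object","properties":{"targets":{"type":"array","items":{"type":"number"}},"newtons":{"type":"number"}},"required":["targets"]}

```bash
mkdir -p pics
python3 - <<'E'
from rig import monitor, eyes
import cv2, json
import numpy as np
for n in ["scene","side"]:
    c=eyes.capture(n); cv2.imwrite(f"pics/{n}0.png",c["img"][:,:,::-1])
    np.savez(f"{n}0.npz",K=c["K"],R=c["R"],t=c["t"])
    print(n,c["K"].tolist(),(-c["R"].T@c["t"]).round().tolist())
print(monitor.sense())
E
```

```text
scene [[445.3325969767726, 0.0, 327.1286088187855], [0.0, 445.3325969767726, 204.5498552608065], [0.0, 0.0, 1.0]] [-79.0, -559.0, 781.0]
side [[423.16201991611877, 0.0, 305.5456666965126], [0.0, 423.16201991611877, 195.67458269885768], [0.0, 0.0, 1.0]] [243.0, -634.0, 714.0]
{'time_s': 0.1, 'joints': array([ 1.03161230e+00,  3.13404058e-01,  1.49835758e+00, -1.14074589e-05,
        1.33102931e+00, -2.23427827e-01]), 'dq': array([ 5.52302863e-05, -3.59238443e-04, -8.60617965e-04, -7.06528542e-04,
       -1.03744871e-03,  8.22721076e-04]), 'tau': array([ 2.42823276e-03, -4.12897933e+01, -2.60141534e+01, -2.18654673e-04,
        3.06321737e-03, -4.22112214e-05]), 'eef_pos': array([162.93495313, 498.82794608, 230.7885193 ]), 'ee_rot': array([-2.17819941e-04,  1.57221683e-01,  9.87563154e-01, -5.58176213e-04]), 'force': array([0.3162956 , 0.83627736, 0.98800282]), 'wrist_torque': array([-0.01030561,  0.05679517,  0.01688397]), 'grip_force': 0.0, 'grip_width': 1.0019601993705887}
```

View pics/scene0.png

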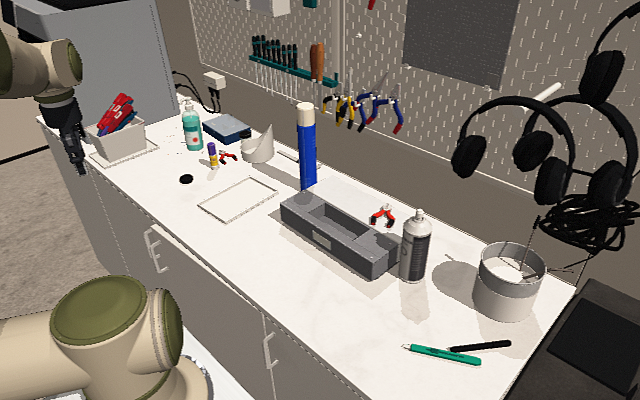

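View pics/side0.png

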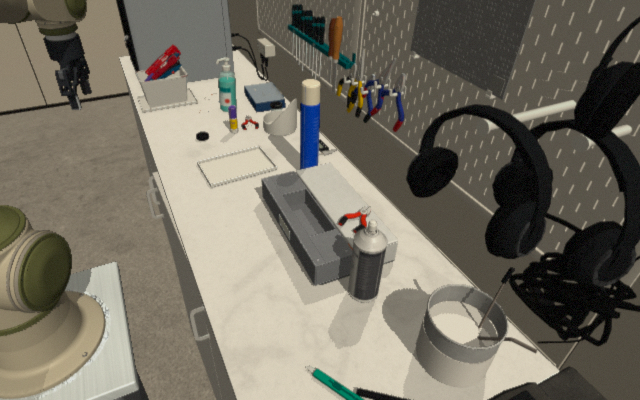

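The scene view shows the grey nose spanning about (283,198) to (395,275), tray at (238,200), blue can foot at (307,188) and grey can foot at (412,278). The side view shows the same unit with its nose from (263,180) to (350,275). I'll enlarge both to get accurate corners.

Run:
```python
import cv2, numpy as np
a=cv2.imread("pics/scene0.png")[165:295,190:440]; b=cv2.imread("pics/side0.png")[140:310,190:410]
a=cv2.resize(a,None,fx=3,fy=3,interpolation=cv2.INTER_CUBIC); b=cv2.resize(b,None,fx=3.5,fy=3.5,interpolation=cv2.INTER_CUBIC)
cv2.imwrite("pics/sc.png",a); cv2.imwrite("pics/sd.png",b); print(a.shape,b.shape)
```

```text
(390, 750, 3) (595, 770, 3)
```

View pics/sc.png

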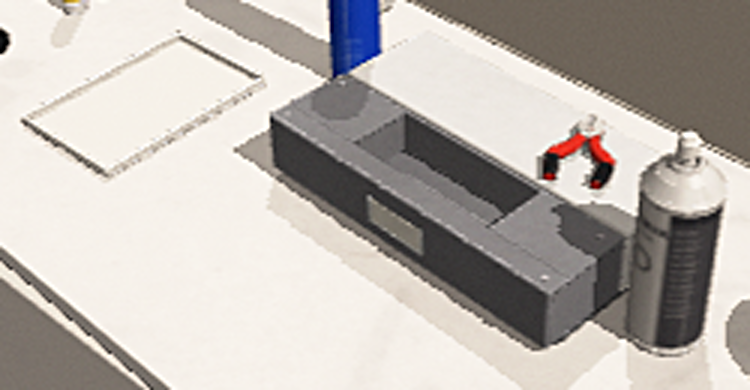

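View pics/sd.png

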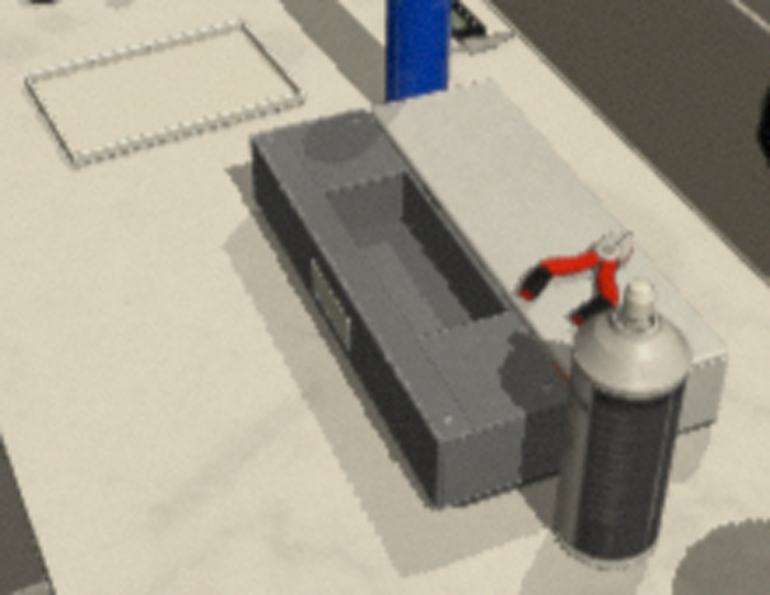

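```bash
cat > h.py <<'E'
import numpy as np, cv2
from scipy.optimize import least_squares
from scipy.spatial.transform import Rotation as Ro
C={n:np.load(n+"0.npz") for n in ("scene","side")}
def proj(c,X):
    p=(c["K"]@(c["R"]@np.atleast_2d(X).T+c["t"].reshape(3,1))).T; return p[:,:2]/p[:,2:]
def ray(c,uv,z):
    d=c["R"].T@np.linalg.inv(c["K"])@np.array([*uv,1.]); o=-c["R"].T@c["t"].ravel(); return o+d*(z-o[2])/d[2]
CR={"scene":(3,190,165),"side":(3.5,190,140)}
def px(n,u,v): s,a,b=CR[n]; return np.array([(u+.5)/s-.5+a,(v+.5)/s-.5+b])
def U2W(p,X): X=np.atleast_2d(X); c,s=np.cos(p[2]),np.sin(p[2]); return np.c_[X[:,0]*c-X[:,1]*s+p[0],X[:,0]*s+X[:,1]*c+p[1],X[:,2]]
E
python3 - <<'E'
from h import *
obs=[("scene",272,117,-102,170,70),("scene",549,290,-102,-170,70),("scene",545,347,-102,-170,0),("scene",345,78,-8,170,70),
("side",252,140,-102,170,70),("side",440,440,-102,-170,70),("side",438,505,-102,-170,0),("side",375,112,-8,170,70),("side",492,82,102,170,70),("side",725,355,102,-170,70)]
f=lambda p:np.concatenate([proj(C[o[0]],U2W(p,o[3:]))[0]-px(*o[:3]) for o in obs])
r=least_squares(f,[500,0,0.],x_scale=[100,100,1]); p=r.x; print(p,np.degrees(p[2])); print(r.fun.reshape(-1,2).round(1).tolist())
np.save("unit.npy",p)
T=[]
for n,pts in {"scene":[(22,120),(180,36),(264,77),(108,177)],"side":[(28,80),(240,24),(302,98),(77,162)]}.items():
    q=np.array([ray(C[n],px(n,*a),11)[:2] for a in pts]); print(n,q.round().tolist(),q.mean(0).round())
print("cans",ray(C["side"],px("side",610,555),0),ray(C["scene"],px("scene",662,350),0), "blue",ray(C["side"],px("side",415,103),0))
X=[(-65,0,26),(-97,0,70),(-97,83,70),(-97,-83,70),(-33,83,70),(-33,-83,70)]
print(U2W(p,X).round(1))
for n in C:
    s,a,b=CR[n]; print(n,((proj(C[n],U2W(p,X))-[a,b])*s).round().tolist())
E
```

```text
[ 6.35422921e+02  6.59794860e+01 -3.04416862e-02] -1.744180142588856
[[-1.3, -1.3], [-0.4, 1.2], [-0.3, 3.6], [-0.2, -1.9], [0.4, -2.3], [0.3, -0.2], [-0.1, 3.6], [-1.9, -1.9], [1.1, -1.7], [2.5, -2.3]]
scene [[415.0, 476.0], [619.0, 485.0], [629.0, 357.0], [420.0, 337.0]] [521. 414.]
side [[416.0, 471.0], [615.0, 485.0], [621.0, 349.0], [423.0, 337.0]] [519. 410.]
cans [ 610.09084461 -169.88905175    0.        ] [ 599.81067718 -164.16089374    0.        ] blue [713.01406742 317.54312263   0.        ]
[[570.5  68.   26. ]
 [538.5  68.9  70. ]
 [541.  151.9  70. ]
 [535.9 -14.   70. ]
 [605.  149.9  70. ]
 [599.9 -16.   70. ]]
scene [[426.0, 214.0], [399.0, 192.0], [334.0, 150.0], [470.0, 237.0], [387.0, 120.0], [523.0, 201.0]]
side [[385.0, 300.0], [341.0, 263.0], [298.0, 194.0], [390.0, 342.0], [381.0, 173.0], [481.0, 316.0]]
```

Run:
```python
from h import *
obs=[("scene",272,117,-102,170,70),("scene",549,290,-102,-170,70),("scene",345,78,-8,170,70),
("side",252,140,-102,170,70),("side",440,440,-102,-170,70),("side",375,112,-8,170,70),("side",492,82,102,170,70),("side",725,355,102,-170,70)]
f=lambda p:np.concatenate([proj(C[o[0]],U2W(p,o[3:]))[0]-px(*o[:3]) for o in obs])
r=least_squares(f,[500,0,0.],x_scale=[100,100,1]); p=r.x; print(p,np.degrees(p[2])); print(r.fun.reshape(-1,2).round(1).tolist())
np.save("unit.npy",p)
def W2U(X): c,s=np.cos(p[2]),np.sin(p[2]); d=X[:2]-p[:2]; return np.round([d[0]*c+d[1]*s,-d[0]*s+d[1]*c],1)
for n,pts in {"scene":[(355,150),(405,114),(538,183),(495,222)],"side":[(328,190),(405,175),(508,312),(415,335)]}.items():
    print(n,[W2U(ray(C[n],px(n,*a),70)).tolist() for a in pts])
print([ (o[0],o[3:],W2U(ray(C[o[0]],px(*o[:3]),70)).tolist()) for o in obs])
```

```text
[ 6.32828499e+02  6.24312659e+01 -3.38367398e-02] -1.9387023848526055
[[-1.1, -0.6], [-0.2, 2.5], [0.2, -1.1], [0.1, -1.5], [-0.4, 1.3], [-2.0, -1.1], [1.1, -0.9], [2.4, -0.8]]
scene [[-81.4, 74.7], [-12.5, 82.9], [-2.4, -70.5], [-65.7, -79.8]]
side [[-73.9, 84.4], [-15.7, 80.0], [-12.6, -81.7], [-77.2, -78.7]]
[('scene', (-102, 170, 70), [-101.6, 165.8]), ('scene', (-102, -170, 70), [-95.4, -164.7]), ('scene', (-8, 170, 70), [-12.1, 166.1]), ('side', (-102, 170, 70), [-104.4, 163.6]), ('side', (-102, -170, 70), [-99.8, -167.0]), ('side', (-8, 170, 70), [-4.9, 163.2]), ('side', (102, 170, 70), [97.3, 167.2]), ('side', (102, -170, 70), [95.8, -170.1])]
```

Request:
send_rows:
  targets: [0,0,-8,0,0,0,-1,0,0,-8,0,0,0,-1,0,0,0,-0.69,-0.7,0,-1,0,0,0,-0.69,-0.7,0,-1,0,0,0,-0.69,-0.7,0,-1]

```text
time_s: 0.72
eef_pos: [283.4, 367.1, 231.1]
ee_rot: [-0.0, 0.018, 1.0, -0.0]
force: [0.6, 0.2, 0.2]
grip_width: 0.005
grip_force: 0.0
```

Request:
send_rows:
  targets: [0,0,0,-0.69,-0.7,0,-1,0,0,0,-0.69,-0.7,0,-1,0,0,0,-0.69,-0.7,0,-1,0,0,0,-0.69,-0.7,0,-1,0,0,0,-0.69,-0.7,0,-1]

```text
time_s: 1.35
eef_pos: [482.7, 149.5, 231.1]
ee_rot: [-0.0, 0.018, 1.0, 0.0]
force: [-0.1, 0.3, -0.3]
grip_width: -0.004
grip_force: 0.0
```

Request:
send_rows:
  targets: [0,0,0,-0.67,-0.7,0,-1,0,0,0,-0.67,-0.7,0,-1,0,0,0,0,0,0,-1]

```text
time_s: 1.72
eef_pos: [560.4, 61.4, 230.1]
ee_rot: [-0.001, 0.02, 1.0, -0.0]
force: [-0.3, -0.0, 0.7]
grip_width: -0.0
grip_force: 0.0
```

```bash
cat >> h.py <<'E'
def snap(n,f):
    from rig import eyes
    c=eyes.capture(n); cv2.imwrite(f"pics/{f}.png",c["img"][:,:,::-1]); np.savez(f"{f}.npz",K=c["K"],R=c["R"],t=c["t"]); return c
E
python3 - <<'E'
from h import *
c=snap("wrist","w1"); print((-c["R"].T@c["t"].ravel()).round(), c["R"][2].round(2))
E
```

```text
[492.  64. 373.] [ 0.27 -0.01 -0.96]
```

View pics/w1.png

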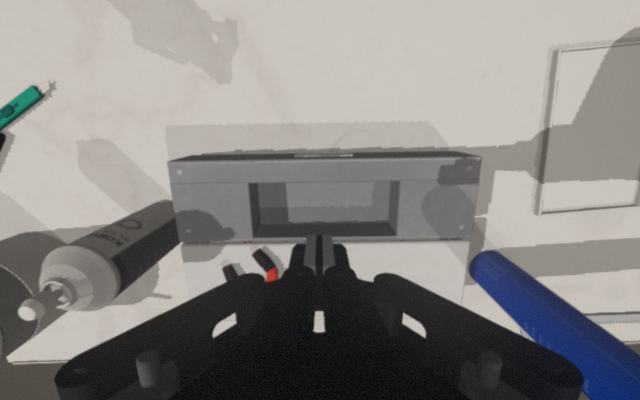

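The wrist view shows the nose from above: front edge (169,160)–(479,157), trough's front edge about row 182, columns 249–399, rear about row 237. The tray is upper right and the cutters are near (265,265).

Run:
```python
from h import *
c=np.load("w1.npz"); p=np.load("unit.npy")
for nm,z,pts in [("nose",70,[(480,156.5),(169,160),(483,239)]),("trough",70,[(399,181),(249,182),(398,237),(251,237)]),("tray",11,[(554,50),(540,214)]),("cutters",76,[(265,262),(230,275)])]:
    print(nm,[ray(c,q,z)[:2].round(1).tolist() for q in pts])
print(U2W(p,[(-102,170,70),(-102,-170,70),(-8,170,70),(-77,83,70),(-77,-83,70)]).round(1))
g=cv2.imread("pics/w1.png",0)
for x in (270,320,380): print(x,g[150:195,x].tolist())
```

```text
nose [[534.0, 235.2], [524.0, -97.8], [629.8, 249.3]]
trough [[557.2, 149.6], [551.5, -14.6], [623.3, 150.7], [616.2, -19.2]]
tray [[422.1, 340.6], [623.3, 358.1]]
cutters [[645.6, -4.6], [660.8, -47.5]]
[[ 536.6  235.8   70. ]
 [ 525.1 -104.    70. ]
 [ 630.6  232.6   70. ]
 [ 558.7  148.    70. ]
 [ 553.1  -17.9   70. ]]
270 [121, 120, 118, 106, 76, 64, 64, 62, 67, 88, 118, 136, 137, 132, 129, 129, 128, 129, 128, 129, 130, 129, 129, 128, 128, 126, 128, 125, 126, 125, 127, 123, 107, 94, 88, 86, 88, 91, 88, 88, 90, 89, 89, 90, 90]
320 [123, 121, 116, 106, 100, 114, 100, 75, 80, 116, 135, 137, 130, 128, 127, 126, 129, 128, 126, 124, 125, 124, 124, 125, 124, 124, 126, 124, 124, 124, 124, 115, 118, 126, 129, 130, 128, 126, 126, 126, 124, 127, 125, 125, 127]
380 [123, 112, 86, 68, 70, 70, 66, 78, 110, 135, 147, 134, 125, 125, 121, 124, 121, 123, 123, 121, 125, 122, 121, 121, 123, 122, 125, 125, 127, 126, 117, 108, 111, 110, 113, 112, 111, 111, 110, 113, 114, 112, 113, 112, 114]
```

Request:
send_rows:
  targets: [0,9,0,0,0,0,-1,0,9,0,0,0,0,-1,0,9,0,0,0,0,-1,0,0,0,-0.42,0.25,0.68,-1,0,0,0,-0.42,0.25,0.68,-1]

```text
time_s: 2.4
eef_pos: [567.6, 95.6, 134.4]
ee_rot: [-0.233, 0.017, 0.972, 0.004]
force: [-0.7, 0.2, -0.4]
grip_width: 0.001
grip_force: 0.0
```

```bash
cat >> h.py <<'E'
def st():
    from rig import monitor
    s=monitor.sense(); q=s["ee_rot"]; R=Ro.from_quat([q[1],q[2],q[3],q[0]]).as_matrix()
    print("t",round(s["time_s"],2),"pos",s["eef_pos"].round(1),"F",s["force"].round(1),"q",s["joints"].round(2),"gw",round(s["grip_width"],2)); print("x",R[:,0].round(3),"y",R[:,1].round(3),"z",R[:,2].round(3)); return s,R
def go(T):
    s,R=st(); print("tool units",(R.T@(np.array(T,float)-s["eef_pos"])/60).round(3))
E
python3 -c "
from h import *
go([578,107,38])"
```

```text
t 2.4 pos [567.6  95.6 134.4] F [-0.7  0.2 -0.4] q [-0.04  0.78  1.08 -0.    1.75 -1.57] gw 0.0
x [-0.89   0.031  0.454] y [0.035 0.999 0.   ] z [-0.454  0.016 -0.891]
tool units [-0.878  0.196  1.356]
```

Request:
send_rows:
  targets: [0,0,0,-0.293,0.065,0.452,-1,0,0,0,-0.293,0.065,0.452,-1,0,0,0,-0.293,0.065,0.452,-1,0,0,0,0.03,0,0.015,-1,0,0,0,0.03,0,0.015,-1]

```text
time_s: 3.02
eef_pos: [574.5, 106.0, 40.8]
ee_rot: [-0.233, 0.017, 0.972, 0.004]
force: [-0.3, -0.5, 1.2]
grip_width: -0.0
grip_force: 0.0
```

Request:
send_rows:
  targets: [0,0,0,0.03,0,0.015,-1,0,0,0,0.03,0,0.015,-1,0,0,0,0,0,0,-1]

```text
time_s: 3.4
eef_pos: [570.4, 105.6, 39.8]
ee_rot: [-0.233, 0.018, 0.972, 0.004]
force: [0.3, -0.2, -0.1]
grip_width: -0.003
grip_force: 0.0
```

Request:
send_rows:
  targets: [0,0,0,0.03,0,0.015,-1,0,0,0,0.015,0,0.03,-1,0,0,0,0,0,0,-1]

```text
time_s: 3.78
eef_pos: [566.6, 105.7, 38.0]
ee_rot: [-0.234, 0.018, 0.972, 0.004]
force: [1.4, -0.4, -0.2]
grip_width: -0.004
grip_force: 0.0
```

Request:
send_rows:
  targets: [0,0,0,0.03,0,0.015,-1,0,0,0,0,0,0,-1]

```text
time_s: 4.03
eef_pos: [565.3, 105.7, 38.2]
ee_rot: [-0.233, 0.018, 0.972, 0.004]
force: [4.2, -0.8, -0.7]
grip_width: -0.001
grip_force: 2.0
```

Request:
send_rows:
  targets: [0,0,0,0.03,0,0.015,-1,0,0,0,0,0,0,-1]

```text
time_s: 4.28
eef_pos: [563.7, 105.8, 38.2]
ee_rot: [-0.232, 0.018, 0.973, 0.004]
force: [7.4, -0.6, -2.3]
grip_width: 0.0
grip_force: 3.3
```

Request:
send_rows:
  targets: [0,0,0,-0.02,-0.1,-0.01,-1,0,0,0,0,-0.1,0,-1,0,0,0,0,0,0,-1]

```text
time_s: 4.65
eef_pos: [563.6, 93.2, 38.2]
ee_rot: [-0.234, 0.018, 0.972, 0.004]
force: [1.5, -1.5, -0.3]
grip_width: -0.001
grip_force: 0.7
```

Request:
send_rows:
  targets: [0,0,0,0,-0.1,0,-1,0,0,0,0,0,0,-1]

```text
time_s: 4.9
eef_pos: [563.4, 87.3, 38.2]
ee_rot: [-0.234, 0.018, 0.972, 0.004]
force: [1.1, -0.9, 0.4]
grip_width: 0.0
grip_force: 0.6
```

Request:
send_rows:
  targets: [0,0,0,0,-0.1,0,-1,0,0,0,0,0,0,-1]

```text
time_s: 5.15
eef_pos: [563.1, 81.4, 38.2]
ee_rot: [-0.234, 0.018, 0.972, 0.004]
force: [0.3, -0.5, 0.5]
grip_width: -0.004
grip_force: 0.4
```

Request:
send_rows:
  targets: [0,0,0,0,-0.1,0,-1,0,0,0,0,0,0,-1]

```text
time_s: 5.4
eef_pos: [562.9, 75.4, 38.1]
ee_rot: [-0.234, 0.018, 0.972, 0.004]
force: [-0.6, 0.3, 0.1]
grip_width: 0.001
grip_force: 0.0
```

Request:
send_rows:
  targets: [0,0,0,0.03,0,0.015,-1,0,0,0,0,0,0,-1]

```text
time_s: 5.65
eef_pos: [560.8, 76.0, 38.2]
ee_rot: [-0.234, 0.018, 0.972, 0.004]
force: [-0.3, -0.2, -0.6]
grip_width: 0.0
grip_force: 0.0
```

Request:
send_rows:
  targets: [0,0,0,0.03,0,0.015,-1,0,0,0,0,0,0,-1]

```text
time_s: 5.9
eef_pos: [558.9, 76.1, 38.2]
ee_rot: [-0.233, 0.018, 0.972, 0.004]
force: [-0.1, 0.0, -0.7]
grip_width: 0.006
grip_force: 0.0
```

Request:
send_rows:
  targets: [0,0,0,0,-0.1,0,-1,0,0,0,0.03,0,0.015,-1,0,0,0,0,0,0,-1]

```text
time_s: 6.28
eef_pos: [557.0, 69.7, 38.4]
ee_rot: [-0.233, 0.018, 0.972, 0.004]
force: [3.3, -1.8, 0.1]
grip_width: -0.003
grip_force: 1.2
```

Request:
send_rows:
  targets: [0,0,0,0.03,0,0.015,-1,0,0,0,0,0,0,-1]

```text
time_s: 6.52
eef_pos: [554.8, 70.0, 38.3]
ee_rot: [-0.233, 0.018, 0.972, 0.004]
force: [3.1, -2.9, 0.1]
grip_width: -0.005
grip_force: 1.6
```

Request:
send_rows:
  targets: [0,0,0,0.03,0,0.015,-1,0,0,0,0,0,0,-1]

```text
time_s: 6.78
eef_pos: [553.0, 70.1, 38.3]
ee_rot: [-0.233, 0.018, 0.972, 0.004]
force: [4.5, -2.2, -0.2]
grip_width: -0.004
grip_force: 2.2
```

Request:
send_rows:
  targets: [0,0,0,0.03,0,0.015,-1,0,0,0,0.03,0,0.015,-1,0,0,0,0,0,0,-1]

```text
time_s: 7.15
eef_pos: [549.2, 70.2, 38.3]
ee_rot: [-0.232, 0.018, 0.972, 0.004]
force: [6.4, -3.4, -0.9]
grip_width: -0.004
grip_force: 2.7
```

Request:
send_rows:
  targets: [0,0,0,0.045,0,0.023,-1,0,0,0,0.045,0,0.023,-1,0,0,0,0,0,0,-1]

```text
time_s: 7.52
eef_pos: [543.1, 70.4, 38.4]
ee_rot: [-0.233, 0.018, 0.972, 0.004]
force: [5.5, -3.4, -0.5]
grip_width: -0.001
grip_force: 2.5
```

Request:
send_rows:
  targets: [0,0,0,0.089,-0.03,0.045,-1,0,0,0,0.089,0,0.045,-1,0,0,0,0.089,0,0.045,-1,0,0,0,0.089,0,0.045,-1,0,0,0,0.089,0,0.045,-1]

```text
time_s: 8.15
eef_pos: [513.3, 70.7, 38.3]
ee_rot: [-0.232, 0.018, 0.973, 0.005]
force: [8.4, 2.3, -2.5]
grip_width: -0.0
grip_force: 3.9
```

Request:
send_rows:
  targets: [0,0,0,0.089,0,0.045,-1,0,0,0,0.089,0,0.045,-1,0,0,0,0.089,0,0.045,-1,0,0,0,0.089,0,0.045,-1,0,0,0,0.089,0,0.045,-1]

```text
time_s: 8.78
eef_pos: [483.5, 71.5, 38.4]
ee_rot: [-0.232, 0.018, 0.973, 0.005]
force: [7.4, 0.3, -3.1]
grip_width: 0.006
grip_force: 3.9
```

Request:
send_rows:
  targets: [0,0,0,0.089,0,0.045,-1,0,0,0,0.089,0,0.045,-1,0,0,0,0.089,0,0.045,-1,0,0,0,0.06,0,0.03,-1,0,0,0,0,0,0,-1]

```text
time_s: 9.4
eef_pos: [461.1, 72.1, 38.4]
ee_rot: [-0.233, 0.018, 0.972, 0.005]
force: [4.2, -0.5, -2.8]
grip_width: 0.0
grip_force: 2.4
```

Request:
send_rows:
  targets: [0,0,0,0.045,0,0.023,-1,0,0,0,0.03,0,0.015,-1,0,0,0,0,0,0,-1]

```text
time_s: 9.78
eef_pos: [456.4, 72.2, 38.4]
ee_rot: [-0.232, 0.018, 0.972, 0.005]
force: [5.5, -0.7, -3.0]
grip_width: -0.003
grip_force: 3.0
```

Request:
send_rows:
  targets: [0,0,0,0.03,0,0.015,-1,0,0,0,0.03,0,0.015,-1,0,0,0,0,0,0,-1]

```text
time_s: 10.15
eef_pos: [452.4, 72.4, 38.4]
ee_rot: [-0.232, 0.018, 0.972, 0.005]
force: [6.4, -0.2, -3.9]
grip_width: 0.003
grip_force: 3.0
```

Request:
send_rows:
  targets: [0,0,0,0.03,0,0.015,-1,0,0,0,0.03,0,0.015,-1,0,0,0,0,0,0,-1]

```text
time_s: 10.52
eef_pos: [449.6, 72.4, 38.5]
ee_rot: [-0.231, 0.018, 0.973, 0.005]
force: [11.2, -0.4, -5.6]
grip_width: -0.0
grip_force: 5.8
```

```bash
python3 -c "
from h import *
go([470,72,38]); print()
"
```

```text
t 10.53 pos [449.6  72.4  38.5] F [11.2 -0.4 -5.6] q [-0.09  0.67  1.58 -0.02  1.36 -1.61] gw -0.0
x [-0.893  0.033  0.449] y [0.037 0.999 0.001] z [-0.448  0.017 -0.894]
tool units [-0.308  0.006 -0.146]
```

Request:
send_rows:
  targets: [0,0,0,-0.15,0,-0.08,-1,0,0,0,-0.15,0,-0.08,-1,0,0,0,0,0,0,-1]

```text
time_s: 10.9
eef_pos: [468.3, 71.6, 38.8]
ee_rot: [-0.234, 0.018, 0.972, 0.004]
force: [-0.7, -0.9, -0.2]
grip_width: -0.002
grip_force: 0.0
```

Request:
send_rows:
  targets: [0,0,0,0.3,0,-0.6,-1,0,0,0,0.45,0,-0.89,-1,0,0,0,0.45,0,-0.89,-1,0,-9,0,0.3,0,-0.5,-1,0,-9,0,0,0,0,-1]

```text
time_s: 11.52
eef_pos: [467.1, 71.6, 236.2]
ee_rot: [-0.074, 0.018, 0.997, 0.001]
force: [0.1, -0.8, -1.8]
grip_width: -0.003
grip_force: 0.0
```

```bash
python3 -c "
from h import *
go([560,66,260]); print()
"
```

```text
t 11.53 pos [467.1  71.6 236.2] F [ 0.1 -0.8 -1.8] q [-0.09  0.28  1.54 -0.01  1.47 -1.62] gw -0.0
x [-0.988  0.036  0.147] y [ 0.036  0.999 -0.   ] z [-0.147  0.005 -0.989]
tool units [-1.476 -0.037 -0.62 ]
```

Request:
send_rows:
  targets: [0,-9,0,0,0,0,0.9,0,0,0,-0.77,0,-0.2,0.9,0,0,0,-0.77,0,-0.2,0.9,0,0,0,0,0,0,0.9]

```text
time_s: 12.02
eef_pos: [560.1, 68.0, 257.3]
ee_rot: [-0.0, 0.018, 1.0, 0.0]
force: [-1.0, -0.5, -0.4]
grip_width: 0.846
grip_force: 0.0
```

Run:
```python
from h import *
snap("wrist","w2"); snap("scene","s2"); st()
```

```text
t 12.12 pos [558.   68.4 257.1] F [-0.  -0.2  0.6] q [-0.09  0.38  1.34  0.    1.43 -1.62] gw 0.94
x [-0.999  0.036  0.002] y [0.036 0.999 0.   ] z [-0.002  0.    -1.   ]
```

View pics/w2.png

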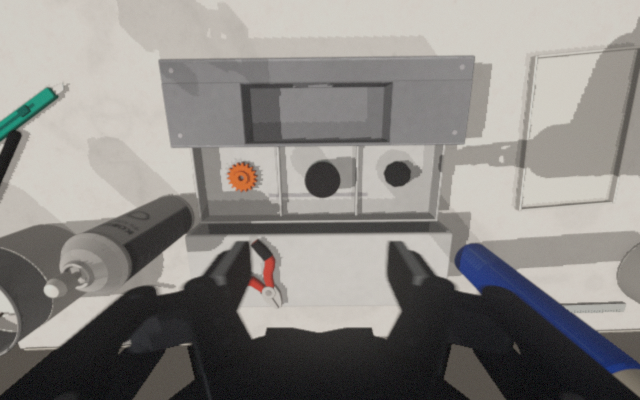

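The drawer is fully out. The gear is at (242,177), the larger black lid (jar) in the middle bay at (323,180), the smaller knob at (398,174), and the cutters at (265,275).

Run:
```python
from h import *
c=np.load("w2.npz"); g=cv2.imread("pics/w2.png",0)
m=((g<55)*255).astype(np.uint8); m[:150]=0; m[215:]=0
n,_,s,ce=cv2.connectedComponentsWithStats(m)
for i in range(1,n):
    if s[i,4]>200: print(s[i],ce[i].round(1),[ray(c,ce[i],z).round(1).tolist() for z in (55,45)], ray(c,(s[i,0],ce[i][1]),55)[:2].round(1),ray(c,(s[i,0]+s[i,2],ce[i][1]),55)[:2].round(1))
print("nose rear",ray(c,(320,146),70).round(1),"white front",ray(c,(320,234),70).round(1))
print("tray",[ray(c,q,11)[:2].round(1).tolist() for q in [(530,55),(518,208),(613,203)]])
```

```text
[  0 150  15  33 248] [  4.7 161.2] [[522.9, -314.9, 55.0], [523.8, -326.1, 45.0]] [ 522.7 -320.6] [ 523.4 -302.3]
[307 163  32  33 746] [322.5 178.7] [[559.3, 72.9, 55.0], [561.2, 73.0, 45.0]] [558.5  53.6] [560.   93.4]
[385 162  25  24 417] [397.2 173.5] [[556.2, 165.6, 55.0], [558.0, 168.4, 45.0]] [555.6 150.5] [556.8 181.4]
nose rear [517.9  71.2  70. ] white front [626.8  67.3  70. ]
tray [[420.3, 338.5], [621.5, 353.9], [619.1, 489.3]]
```

```bash
python3 -c "
from h import *
go([561,73,26]); print()
"
```

```text
t 12.12 pos [558.   68.4 257.1] F [-0.  -0.2  0.6] q [-0.09  0.38  1.34  0.    1.43 -1.62] gw 0.94
x [-0.999  0.036  0.002] y [0.036 0.999 0.   ] z [-0.002  0.    -1.   ]
tool units [-0.055  0.079  3.851]
```

Request:
send_rows:
  targets: [0,0,0,-0.055,0.079,0.7,0.45,0,0,0,0,0,0.8,0.45,0,0,0,0,0,0.8,0.45,0,0,0,0,0,0.3,0.45,0,0,0,0,0,0,0.45]

```text
time_s: 12.75
eef_pos: [560.6, 73.0, 100.9]
ee_rot: [-0.002, 0.018, 1.0, 0.0]
force: [0.6, 0.4, -0.0]
grip_width: 0.724
grip_force: 0.0
```

Run:
```python
from h import *
c=snap("wrist","w3"); go([561,73,26])
```

```text
t 12.8 pos [561.5  73.  102.2] F [ 0.7 -0.2  0.4] q [-0.08  0.53  1.53  0.    1.08 -1.61] gw 0.72
x [-0.999  0.036  0.001] y [0.036 0.999 0.   ] z [-0.001  0.    -1.   ]
tool units [0.008 0.    1.27 ]
```

View pics/w3.png

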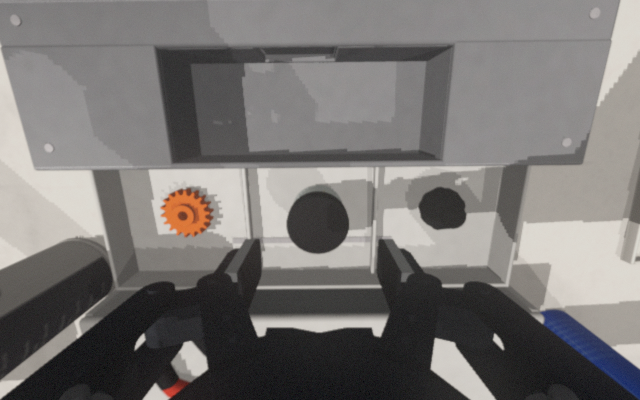

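The jar lid's centre is at (318,222), between the fingertips at columns 248 and 390. The gear and knob are clear of the fingers.

Run:
```python
from h import *
c=np.load("w3.npz"); print([ray(c,q,55).round(1) for q in [(318,222),(287,222),(349,222),(318,191),(318,254)]])
go([561,72.5,26])
```

```text
[array([560. ,  72.7,  55. ]), array([559.2,  50.7,  55. ]), array([560.8,  94.7,  55. ]), array([537.4,  73.6,  55. ]), array([584.9,  71.8,  55. ])]
t 12.8 pos [561.5  73.  102.2] F [ 0.7 -0.2  0.4] q [-0.08  0.53  1.53  0.    1.08 -1.61] gw 0.72
x [-0.999  0.036  0.001] y [0.036 0.999 0.   ] z [-0.001  0.    -1.   ]
tool units [ 0.008 -0.008  1.27 ]
```

Request:
send_rows:
  newtons: 25
  targets: [0,0,0,0,-0.008,0.5,0.45,0,0,0,0,0,0.5,0.45,0,0,0,0,0,0.27,0.45,0,0,0,0,0,0,0.45,0,0,0,0,0,0,-0.5]

```text
time_s: 13.42
eef_pos: [562.9, 72.3, 27.0]
ee_rot: [0.001, 0.018, 1.0, -0.0]
force: [1.1, 0.2, -0.3]
grip_width: 0.524
grip_force: 0.0
```

Request:
send_rows:
  targets: [0,0,0,0,0,0,-0.5,0,0,0,0,0,0,-0.5,0,0,0,0,0,0,-0.5]

```text
time_s: 13.8
eef_pos: [563.0, 72.3, 27.2]
ee_rot: [0.001, 0.018, 1.0, -0.0]
force: [-1.8, -0.5, 6.0]
grip_width: 0.508
grip_force: 25.3
```

Request:
send_rows:
  targets: [0,0,0,0,0,-0.3,-0.5,0,0,0,0,0,-0.6,-0.5,0,0,0,0,0,-0.7,-0.5,0,0,0,0,0,-0.4,-0.5,0,0,0,0,0,0,-0.5]

```text
time_s: 14.42
eef_pos: [563.1, 72.3, 148.4]
ee_rot: [0.002, 0.018, 1.0, -0.0]
force: [-0.3, -0.3, -0.2]
grip_width: 0.499
grip_force: 25.6
```

```bash
python3 -c "
from h import *
go([521,410,150]); print()
"
```

```text
t 14.43 pos [563.1  72.3 148.4] F [-0.3 -0.3 -0.2] q [-0.08  0.48  1.48  0.    1.18 -1.61] gw 0.5
x [-0.999  0.036 -0.005] y [ 0.036  0.999 -0.   ] z [ 0.005 -0.    -1.   ]
tool units [ 0.906  5.598 -0.033]
```

Request:
send_rows:
  targets: [0,0,0,0.06,0.35,0,-0.5,0,0,0,0.113,0.7,0,-0.5,0,0,0,0.113,0.7,0,-0.5,0,0,0,0.113,0.7,0,-0.5,0,0,0,0.113,0.7,0,-0.5]

```text
time_s: 15.05
eef_pos: [537.6, 263.6, 144.8]
ee_rot: [-0.001, 0.018, 1.0, -0.0]
force: [0.0, -0.1, -1.0]
grip_width: 0.503
grip_force: 25.6
```

Request:
send_rows:
  targets: [0,0,0,0.113,0.7,0,-0.5,0,0,0,0.113,0.7,0,-0.5,0,0,0,0.113,0.7,0,-0.5,0,0,0,0.06,0.35,0,-0.5,0,0,0,0,0,0,-0.5]

```text
time_s: 15.68
eef_pos: [518.9, 411.0, 144.4]
ee_rot: [-0.001, 0.017, 1.0, -0.0]
force: [0.3, 0.1, -1.1]
grip_width: 0.506
grip_force: 25.6
```

Run:
```python
from h import *
snap("wrist","w4"); snap("side","d4"); go([521,410,19])
w=cv2.resize(cv2.imread("pics/w4.png"),(560,350)); d=cv2.imread("pics/d4.png")[90:290,130:410]; cv2.imwrite("pics/m4.png",np.vstack([w,cv2.resize(d,(350,250)) if 0 else cv2.copyMakeBorder(cv2.resize(d,(350,250)),0,0,0,210,cv2.BORDER_CONSTANT)]))
```

```text
t 15.78 pos [519.7 409.4 144.9] F [-0.9 -0.2 -0. ] q [ 0.49  0.69  1.15 -0.    1.31 -1.04] gw 0.5
x [-0.999  0.037  0.001] y [ 0.037  0.999 -0.001] z [-0.001 -0.001 -1.   ]
tool units [-0.023  0.013  2.099]
```

View pics/m4.png

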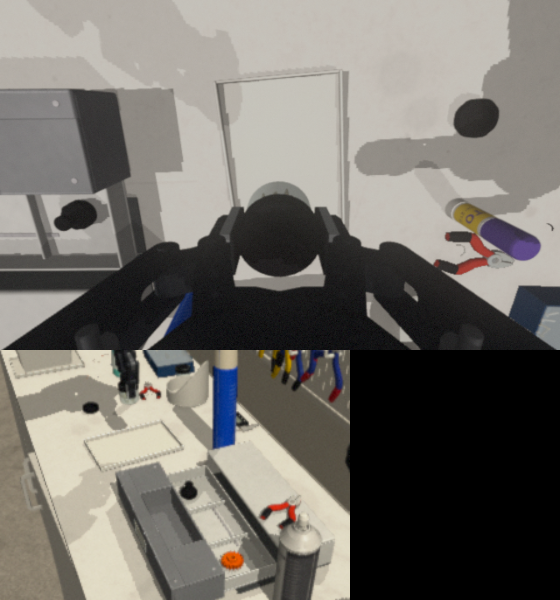

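The jar hangs upright in the grip, centred across the tray. In the lower view the drawer stays open with the gear and knob in place.

Request:
send_rows:
  targets: [0,0,0,0,0,0.5,-0.5,0,0,0,0,0,0.7,-0.5,0,0,0,0,0,0.6,-0.5,0,0,0,0,0,0.2,-0.5,0,0,0,0,0,0.03,-0.5]

```text
time_s: 16.4
eef_pos: [520.2, 409.6, 24.1]
ee_rot: [0.0, 0.019, 1.0, -0.0]
force: [0.8, -0.1, 0.4]
grip_width: 0.509
grip_force: 25.7
```

Request:
send_rows:
  targets: [0,0,0,0,0,0.02,-0.5,0,0,0,0,0,0.02,-0.5,0,0,0,0,0,0,-0.5]

```text
time_s: 16.77
eef_pos: [520.0, 410.2, 22.0]
ee_rot: [0.0, 0.018, 1.0, 0.0]
force: [-0.1, -0.3, -0.8]
grip_width: 0.505
grip_force: 25.7
```

Request:
send_rows:
  targets: [0,0,0,0,0,0.02,-0.5,0,0,0,0,0,0.02,-0.5,0,0,0,0,0,0,-0.5]

```text
time_s: 17.15
eef_pos: [519.8, 410.1, 18.9]
ee_rot: [-0.0, 0.018, 1.0, -0.0]
force: [0.5, 0.8, -0.4]
grip_width: 0.506
grip_force: 25.7
```

Request:
send_rows:
  targets: [0,0,0,0,0,0.02,-0.5,0,0,0,0,0,0,-0.5]

```text
time_s: 17.4
eef_pos: [520.0, 410.2, 18.3]
ee_rot: [0.0, 0.018, 1.0, 0.0]
force: [-0.9, -1.5, 4.2]
grip_width: 0.503
grip_force: 26.0
```

Request:
send_rows:
  targets: [0,0,0,0,0,0,0.15,0,0,0,0,0,0,0.4,0,0,0,0,0,0,0.5,0,0,0,0,0,0,0.5]

```text
time_s: 17.9
eef_pos: [519.8, 410.1, 17.8]
ee_rot: [-0.0, 0.018, 1.0, -0.0]
force: [0.2, -0.0, -0.1]
grip_width: 0.75
grip_force: 0.0
```

Request:
send_rows:
  targets: [0,0,0,0,0,-0.2,0.5,0,0,0,0,0,-0.6,0.5,0,0,0,0,0,-0.8,0.5,0,0,0,0.3,0,-0.8,0.5,0,0,0,0.8,0,0,0.5]

```text
time_s: 18.52
eef_pos: [455.7, 413.0, 166.6]
ee_rot: [0.004, 0.019, 1.0, 0.002]
force: [-0.1, 1.0, -0.2]
grip_width: 0.748
grip_force: 0.0
```

Run:
```python
from h import *
snap("wrist","w5"); snap("side","d5"); st()
w=cv2.resize(cv2.imread("pics/w5.png"),(520,325)); d=cv2.imread("pics/d5.png")[60:310,120:420]; d=cv2.resize(d,None,fx=1.1,fy=1.1); cv2.imwrite("pics/m5.png",np.vstack([w,cv2.copyMakeBorder(d,0,0,0,520-d.shape[1],cv2.BORDER_CONSTANT)])[:600])
```

```text
t 18.62 pos [450.3 413.  163.4] F [ 0.1 -0.   0.6] q [ 0.55  0.56  1.32  0.    1.27 -0.99] gw 0.75
x [-0.999  0.034  0.001] y [0.034 0.999 0.   ] z [-0.001  0.    -1.   ]
```

View pics/m5.png

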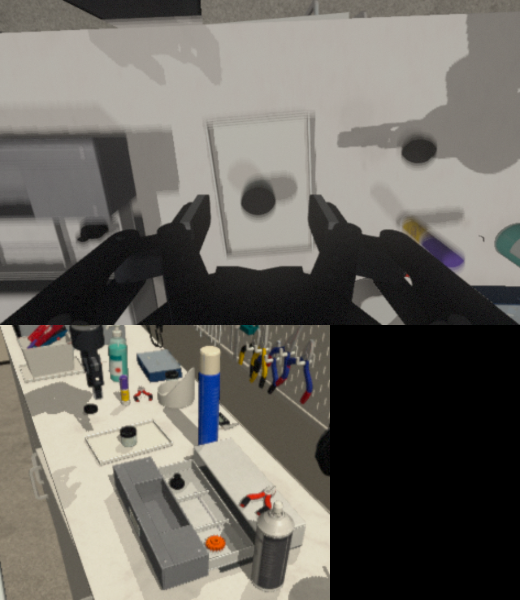

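The jar stands upright in the middle of the tray, and the drawer is open with the gear and knob still in it. The cans and cutters are where they were, and the robot is clear of everything.

```bash
python3 -c "
from rig import job
print(job.finish_job())"
```

```text
the job is handed in; nothing more can be done
None
```

I felt out the catch, pressed it and drew the drawer fully open without forcing it; the jar of nozzles now stands upright in the white tray, the gear and knob are still in the drawer, the cans and cutters were not disturbed, and the job was handed in at about 19 s (no verdict was returned).

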